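# Cross the gap: load a nose-heavy board carrier into the test nest

## Robot

A 6-joint arm with a two-finger parallel gripper is mounted at the origin on the work surface. World frame = base frame: x ahead of the robot, y to its left, z up, the work surface at z = 0. Lengths are in m, angles in degrees, forces in N, time in s.
With the tool pointing down it reaches from about 0.3 to 0.75 m from the base axis. Payload 8.5 kg.
Tool frame: the origin (TCP) lies at the very end of the fingers, on their centre line; the grasp point (between the pads) lies 19 mm behind it; z points along the fingers, y is the line along which they close (so a half turn about z gives the same grasp; the last joint's range is limited). The gripper opens to 85 mm and grips with 20 to 120 N. Pads are 22 mm wide; open, the fingers measure 114 mm over their backs; the gripper's body (76 mm by 85 mm) begins 54 mm behind the grasp point. The pads swing forward as they close: fully open they stand 13 mm farther back than shut.
Start: joints at [57.336, 21.807, 74.336, -0, 83.858, -12.336], TCP at [0.191, 0.516, 0.231] pointing down, gripper open.
Joint ranges: [-178.18, 178.18], [-50.72, 133.34], [12.68, 142.11], [-81.47, 261.47], [9.98, 163.14], [-165.26, 165.26]. Speed limits (degrees/s): [136.94, 136.94, 180, 180, 180, 180].

## Interface

Orientations are given as a 3x3 rotation matrix whose columns are the frame's x, y, z axes.
In Python, from rig import env, optics, spotter gives the robot as it stands.
- The arm moves only by the shell command python3 -m crank 'ROWS' [FORCE]. ROWS is JSON, one flat list of numbers, 5 for each row, row after row: the finger opening in cm, from 0 to 8.54, then the shift along the tool's x, y, z in cm, then the turn about the tool's z in rad. A call has exactly 8 rows; each row shifts and turns the commanded pose from where the row before left it, along the tool's axes as they then stand; what a row does not reach is not made up. A row lasts 1/12 s, in which the tool goes at most 41.7 mm and 7.16 degrees, less where a joint would pass 70% of its speed; a pose out of reach is approached as far as the arm can. A call is refused whole if a number of a shift passes 4.17 or a number of a turn 0.125, either way. A call with a gripper value outside its range is refused whole. The fingers move at their own pace and stop on an object; FORCE is the grip in N (left out, the last holds). Time passes only in rows, so rows that do not move let the fingers close, or fill a call up. It gives the time, the measured TCP pose, the force, the opening and the grip force at its end, in the units of the state.
- env.observe(): the state, without advancing time (a new reading comes with each control period).
- optics.get_image(name): name is "side" or "top"; returns a dict with "color" (400x640x3 uint8, red, green, blue), "intrinsics" (3x3 intrinsics, pixels), "pose" (4x4, takes a point from camera to world coordinates). Camera axes: x right, y up, looking along -z (the intrinsics and any distortion apply to the point x, -y, -z); pixel columns grow to the right and rows downward; lengths in m; the calibration is good to about 2 mm. A picture is of the moment at which its call begins. There is no depth.
- env.close_job(): hands the job in; it is judged then, once.
Trained networks look in a picture, given as the dict that the camera call returned (one of the last four; its "shot" number tells which), for a name from the list of things; names that differ only in an ending like _2 or _b are one class to them, and where a whole thing is asked for, a point or a joint stands for the part that bears it (a point fixed in the world has none). Each returns a list of dicts, best first, with "score" (0 to 1); they miss things now and then, are a little off and sometimes report something else, mostly with a low value. They report only what shows in the picture. A call takes as long as a camera call. They do not tell look-alikes from the thing itself.
- spotter.look_for(picture, query): "at" ([column, row] as shares, 0 to 1, of the picture: columns of its width, rows of its height, amid what is visible of it).
The state is a dict: "time_s": time; "q": joint angles; "qvel": joint speeds; "joint_efforts": joint torques, N m; "position": TCP position; "tool_rot": TCP orientation; "ft_force": force on the tool from outside, world axes, zero at the start; "wrist_torque": the same for the moment, N m; "grip_width": finger opening in m; "gripper_force": force on a finger pad.
Only numpy, scipy, OpenCV 4.12 (cv2) and the standard library are available. Lean on these libraries where they do the work, as an engineer would, in place of code of your own. Each camera call takes 0.05 s, during which the arm holds its last target. There are 200 camera calls.

## Task

Push the loaded board carrier off the loading deck, across the open gap and fully home against the red end stop of the test nest, keeping it level all the way and not lifting it: it is nose-heavy, and will dip into the gap unless its orange tail pad is held down while the nose is unsupported. Only when it is home, press the yellow treadle all the way down to its stop, keep it there for a moment so that the probe arm dips, and let it come back up. Leave the other things on the bench where they are.

Things in the scene. Friction and masses are not known exactly. Their poses are not given: they have to be found in the camera images.
- carrier: Board carrier: grey pallet 200 long (x) x 124 wide (y) x 12 mm thick, lying flat on the loading deck; a solid load 146 x 108 x 34 mm (green board on a black block, dark metal plate at the nose end) stands on it from 2 mm behind the nose edge to 52 mm ahead of the tail edge, too wide to grip. Origin: centre of the pallet's underside; +x to the nose (push direction), z up. 0.5 to 0.9 kg.
- push_face (a point): Middle of the upright tail-side face of the carrier's load, the face to push on: 108 wide x 34 mm high, 48 mm behind the carrier's origin, this point 29 mm above the pallet's underside.
- balance (a point): The carrier's centre of mass, about 59 mm behind the nose edge: left alone the carrier tips into the gap once its nose hangs out farther than that. Across the gap it needs up to about 6 N down on the tail pad; about 10 N is ample. No press is needed once the nose rests on the nest.
- tail_pad (a point): Centre of the orange pad on the carrier's tail, on the pallet's top surface (12 mm above its underside), 74 mm behind the carrier's origin. The free flat area is 52 mm along x and 124 mm wide, between the tail edge and the load's upright face. A hard press here just after the tail has left the loading deck can tip the carrier backwards.
- nose (a point): Middle of the carrier's nose edge, at its underside.
- loader: Loading deck: fixed aluminium stand 230 long (x) x 164 wide (y), deck 60 mm above the bench, black side rails 18 mm high and 132 mm apart (the carrier has 4 mm play each side). Origin: centre of its foot on the bench; +x is the push direction, towards the gap and the nest.
- loader_edge (a point): Middle of the loading deck's edge at the gap, on the deck surface (a steel roller of 8 mm radius rounds the edge).
- nest_edge (a point): Middle of the test nest's edge at the gap, on the nest's deck, 58 mm above the bench (2 mm lower than the loading deck), rounded by a steel roller of 8 mm radius. The gap from loader_edge to nest_edge is 90 to 100 mm wide and open down to the bench.
- nest_home (a point): Point on the nest's deck where the carrier's origin lies when its nose touches the red end stop (40 mm high, across the nest's far end); axes as the loader's (x = push direction). The nest is a fixed stand 230 x 164 mm in line with the loader (within 2 mm sideways), with the same rails, flared yellow at the entry.
- probe_post (a point): Top of the grey post (130 mm high) on the nest's far side, which carries the probe arm: upright at rest, its top 240 mm above the bench; it swings down over the carrier, without touching it, when the treadle is pressed.
- pedal_pad (a point): Top centre of the black ribbed pad on the yellow treadle plate (56 wide x 125 mm long), 100 mm from its hinge; the treadle stands on the bench beside the nest, on the robot's side. At rest the plate slopes up away from its hinge by 0.24 rad, the pad about 62 mm above the bench; pushed straight down it goes about 22 mm to its stop. The point moves with the plate.
- treadle: Fixed base of the treadle, 150 x 80 mm. Origin at the centre of its underside; +x points from the hinge (58 mm behind the origin, 32 mm above the bench) towards the pad.
- pedal (a joint): Treadle angle in rad: 0 at rest (up), 0.22 at its stop. A spring returns it: about 4 N at the pad starts it, about 10 N holds it at the stop. It swings the probe arm down over the nest.
- flux: Bystander: flux bottle, radius 21, 105 mm high, standing, origin at its underside.
- screwdriver: Bystander: red-handled screwdriver 170 mm long, lying on the robot's side of the loading deck.
- reel: Bystander: metal solder reel, radius 32, 40 mm high, standing on a flange behind the loading deck.
- spare_board: Bystander: spare green board 150 x 90 mm lying on the bench on the far side.
Things that resemble listed ones, but are neither listed nor needed, are in the scene too. What is shaped like the treadle but pink is not meant.

How it is judged:
By the outcome, as a careful person would: the job done as asked, in the order asked, and still so for the second after the job is handed in, with the robot touching nothing.
It also fails if it takes over 72 s, if anything falls off the work surface, if the arm or the gripper's body presses on something with over 40 N, if the wrist force passes 120 N, or if a joint passes its speed limit or range.

## Working session

There is one attempt and no reset: what is moved stays moved. The work goes in short steps, Python scripts to look and compute and a shell command to move; the robot and the scene stay as the last step left them, time stands still between calls to the robot, and variables do not carry over. Pictures are saved under pics/ and viewed, at most 10 in all, crops included, and the job is handed in when it is done.

```bash
mkdir -p pics; ls; python3 - <<'E'
from rig import env,optics,spotter
import cv2,numpy as np
s=env.observe();print({k:np.round(v,3).tolist() for k,v in s.items()})
for n in("side","top"):
    p=optics.get_image(n);cv2.imwrite(f"pics/{n}0.png",p["color"][...,::-1])
    print(n,p.keys(),np.round(p["intrinsics"],1).tolist(),np.round(p["pose"],3).tolist(),p.get("distortion"))
    for q in["carrier","tail_pad","push_face","nose","loader_edge","nest_edge","nest_home","probe_post","pedal_pad","treadle","flux","screwdriver","reel"]:
        print(q,[(round(d["at"][0]*640),round(d["at"][1]*400),round(d["score"],2)) for d in spotter.look_for(p,q)][:3])
E
```

```text
pics
{'time_s': 0.0, 'q': [57.336, 21.842, 74.386, -0.0, 83.856, -12.335], 'qvel': [-0.034, -0.044, -0.069, 0.096, -0.068, -0.104], 'joint_efforts': [0.001, -44.846, -23.128, -0.0, 0.005, -0.0], 'position': [0.191, 0.515, 0.231], 'tool_rot': [[-0.938, 0.347, -0.001], [0.347, 0.938, -0.001], [0.0, -0.001, -1.0]], 'ft_force': [0.698, -0.225, 0.744], 'wrist_torque': [0.062, -0.022, 0.06], 'gripper_force': 0.0, 'grip_width': 0.085}
side dict_keys(['color', 'intrinsics', 'pose', 'shot']) [[381.8, 0.0, 322.5], [0.0, 381.8, 209.6], [0.0, 0.0, 1.0]] [[-0.996, 0.057, -0.067, 0.482], [-0.086, -0.765, 0.638, 0.69], [-0.015, 0.642, 0.767, 0.876], [0.0, 0.0, 0.0, 1.0]] None
carrier [(292, 256, 0.92), (249, 223, 0.74)]
tail_pad [(288, 260, 0.75)]
push_face [(293, 255, 0.59), (359, 160, 0.26)]
nose [(292, 254, 0.62)]
loader_edge [(316, 258, 0.66)]
nest_edge [(302, 159, 0.63)]
nest_home [(304, 158, 0.91)]
probe_post [(303, 159, 0.95), (292, 256, 0.42)]
pedal_pad [(357, 159, 0.9), (409, 167, 0.76), (356, 165, 0.28)]
treadle [(358, 166, 0.81), (412, 174, 0.78), (316, 252, 0.72)]
flux [(359, 221, 0.88), (294, 256, 0.41)]
screwdriver [(343, 286, 0.83)]
reel [(300, 332, 0.71)]
top dict_keys(['color', 'intrinsics', 'pose', 'shot']) [[403.1, 0.0, 317.3], [0.0, 403.1, 199.5], [0.0, 0.0, 1.0]] [[-0.002, 0.984, -0.176, 0.362], [-1.0, -0.007, -0.027, 0.056], [-0.028, 0.175, 0.984, 1.029], [0.0, 0.0, 0.0, 1.0]] None
carrier [(283, 165, 0.87), (439, 230, 0.55)]
tail_pad [(283, 163, 0.59)]
push_face [(284, 162, 0.56), (323, 177, 0.19)]
nose [(281, 163, 0.62)]
loader_edge [(313, 189, 0.65)]
nest_edge [(427, 159, 0.62), (343, 117, 0.45)]
nest_home [(430, 163, 0.67)]
probe_post [(431, 161, 0.77)]
pedal_pad [(436, 306, 0.97), (439, 230, 0.63)]
treadle [(438, 233, 0.9), (433, 305, 0.78)]
flux [(338, 237, 0.57)]
screwdriver [(268, 223, 0.84)]
reel [(215, 187, 0.85), (283, 164, 0.3)]
```

View pics/top0.png

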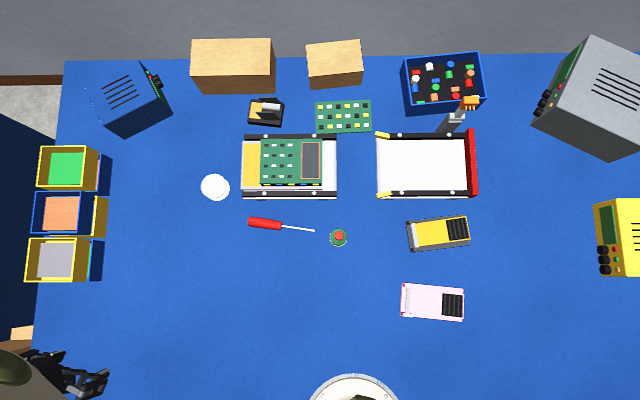

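View pics/side0.png

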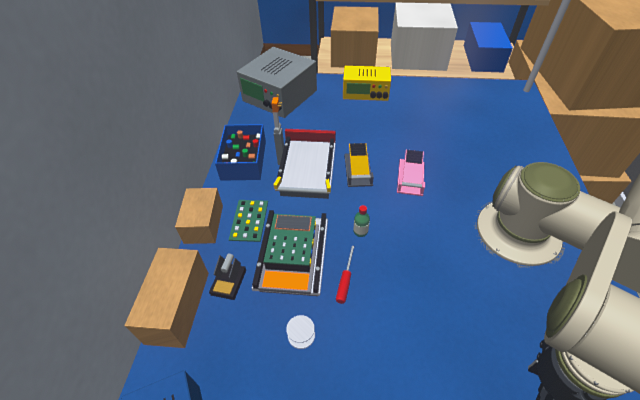

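```bash
cat >h.py <<'E'
from rig import env,optics,spotter
import cv2,numpy as np
def bp(p,u,v,z):
    K=p["intrinsics"];T=np.array(p["pose"])
    d=np.linalg.inv(K)@[u,v,1];d=T[:3,:3]@[d[0],-d[1],-d[2]];o=T[:3,3]
    return np.round(o+d*(z-o[2])/d[2],4)
def pr(p,X):
    T=np.array(p["pose"]);c=T[:3,:3].T@(np.array(X)-T[:3,3]);c=p["intrinsics"]@[c[0],-c[1],-c[2]];return np.round(c[:2]/c[2],1)
E
python3 - <<'E'
from h import *
import pickle
d={}
for n in("side","top"):
    d[n]=optics.get_image(n)
pickle.dump(d,open("p0.pkl","wb"))
c=cv2.imread("pics/top0.png")[115:265,230:490]
cv2.imwrite("pics/c1.png",cv2.resize(c,None,fx=3,fy=3,interpolation=cv2.INTER_CUBIC))
c=cv2.imread("pics/side0.png")[120:310,215:415]
cv2.imwrite("pics/c2.png",cv2.resize(c,None,fx=3,fy=3,interpolation=cv2.INTER_CUBIC))
E
```

```text
(no output)
```

View pics/c1.png

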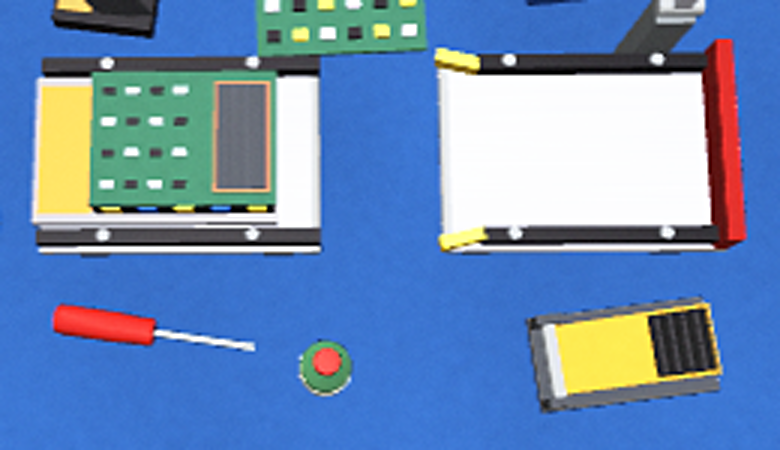

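View pics/c2.png

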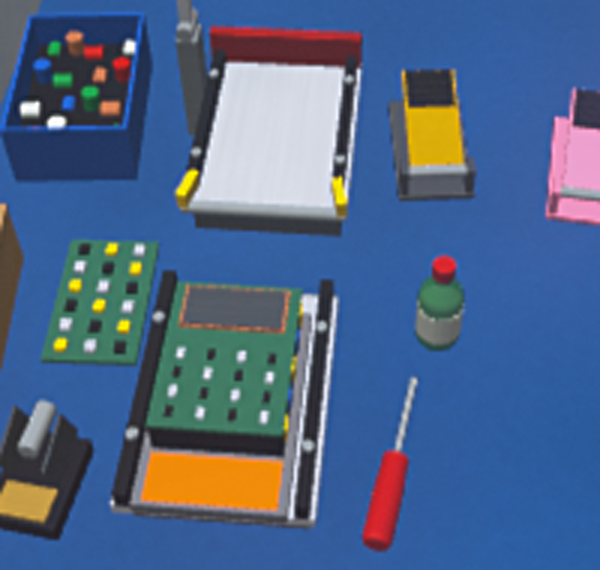

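```bash
python3 - <<'E'
from h import *
import pickle
d=pickle.load(open("p0.pkl","rb"));t=d["top"];s=d["side"]
T=lambda x,y,z:bp(t,230+x/3,115+y/3,z)[:2].tolist()
S=lambda x,y,z:bp(s,215+x/3,120+y/3,z)[:2].tolist()
for n,x,y,z in[("tailL",37,80,.072),("tailR",34,223,.072),("ldtail far",92,73,.106),("ldtail near",92,207,.106),("ldnose far",275,72,.106),("ldnose near",275,207,.106),
("loadedge far",320,62,.078),("loadedge near",320,232,.078),("deck edge",320,140,.06),("rail tail near",37,232,.078),("nestedge far",443,75,.058),("nestedge near",443,230,.058),("nest rail far start",478,62,.076),("near",487,232,.076),("stop inner far top",705,42,.098),("stop inner near",717,243,.098),("stop base far",700,75,.058),("stop base near",712,222,.058),
("pad hinge far",648,318,.057),("pad hinge near",655,377,.057),("pad tip far",712,306,.068),("pad tip near",721,372,.068),("post",683,8,.13),("driver tip",254,347,.005)]:
    print("T",n,T(x,y,z))
for n,x,y,z in[("tailL",112,505,.072),("ldtail far",148,428,.106),("ldtail near",290,436,.106),("ldnose far",178,283,.106),("ldnose near",301,290,.106),("padL",142,500,.072),("padR",282,508,.072),
("nestedge far",195,210,.05),("nestedge near",345,212,.05),("stop base far",228,63,.058),("stop base near",337,66,.058),
("treadpad tip far",402,70,.068),("tip near",453,71,.068),("h far",405,103,.057),("h near",456,107,.057)]:
    print("S",n,S(x,y,z))
E
```

```text
T tailL [0.68, 0.269]
T tailR [0.5589, 0.2678]
T ldtail far [0.674, 0.2174]
T ldtail near [0.5644, 0.2149]
T ldnose far [0.6731, 0.0711]
T ldnose near [0.5632, 0.0715]
T loadedge far [0.6907, 0.0345]
T loadedge near [0.5485, 0.036]
T deck edge [0.6295, 0.0348]
T rail tail near [0.5503, 0.2638]
T nestedge far [0.685, -0.0683]
T nestedge near [0.5533, -0.0645]
T nest rail far start [0.6898, -0.0948]
T near [0.5479, -0.0973]
T stop inner far top [0.6968, -0.2723]
T stop inner near [0.5335, -0.2707]
T stop base far [0.6826, -0.2804]
T stop base near [0.5582, -0.2819]
T pad hinge far [0.4804, -0.2263]
T pad hinge near [0.4332, -0.2291]
T pad tip far [0.4883, -0.2739]
T pad tip near [0.4361, -0.2774]
T post [0.7131, -0.2459]
T driver tip [0.4638, 0.0915]
S tailL [0.6958, 0.273]
S ldtail far [0.6721, 0.2218]
S ldtail near [0.5597, 0.2204]
S ldnose far [0.6732, 0.074]
S ldnose near [0.5656, 0.0738]
S padL [0.6731, 0.2668]
S padR [0.5626, 0.2651]
S nestedge far [0.6859, -0.064]
S nestedge near [0.5383, -0.072]
S stop base far [0.6824, -0.2774]
S stop base near [0.5625, -0.2806]
S treadpad tip far [0.4913, -0.267]
S tip near [0.4367, -0.2691]
S h far [0.486, -0.2269]
S h near [0.4321, -0.2244]
```

```bash
python3 -m crank '[0,0,0,0,0.122,0,0,0,0,0.122,0,0,0,0,0.122,0,0,0,0,0.122,0,0,0,0,0.122,0,0,0,0,0.122,0,0,0,0,0.122,0,0,0,0,0.122]' 40; python3 -m crank '[0,0,0,0,0.122,0,0,0,0,0.119,0,-1.94,3.05,0,0,0,-1.94,3.05,0,0,0,-1.94,3.05,0,0,0,-1.94,3.05,0,0,0,-1.94,3.05,0,0,0,-1.94,3.05,0,0]'; python3 -m crank '[0,-1.94,3.05,0,0,0,-1.94,3.05,0,0,0,-1.94,3.05,0,0,0,-1.94,3.05,0,0,0,-1.94,3.05,0,0,0,-1.94,3.05,0,0,0,-1.94,3.05,0,0,0,0,0,0,0]'; python3 -c "
from h import *;print(env.observe()['tool_rot'])"
```

```text
time_s: 2.17
position: [0.1911, 0.5157, 0.2313]
tool_rot: [[-0.232, 0.973, -0.0], [0.973, 0.232, -0.0], [-0.0, -0.0, -1.0]]
ft_force: [0.9, -0.4, -0.4]
grip_width: -0.0006
gripper_force: 0.0
time_s: 2.83
position: [0.3752, 0.398, 0.2315]
tool_rot: [[0.001, 1.0, 0.0], [1.0, -0.001, 0.0], [0.0, 0.0, -1.0]]
ft_force: [0.4, 0.6, -0.5]
grip_width: -0.0001
gripper_force: 0.0
time_s: 3.5
position: [0.5918, 0.259, 0.23]
tool_rot: [[0.006, 1.0, 0.0], [1.0, -0.006, -0.001], [-0.001, 0.0, -1.0]]
ft_force: [0.7, 0.6, -0.6]
grip_width: -0.0003
gripper_force: 0.0
[[ 6.27960115e-03  9.99980179e-01  4.56151501e-04]
 [ 9.99979500e-01 -6.27902468e-03 -1.25439643e-03]
 [-1.25150738e-03  4.64019259e-04 -9.99999109e-01]]
```

```bash
python3 -m crank '[0,-0.8,1.3,0,0.003,0,-0.8,1.3,0,0.003,0,0,0,2.5,0,0,0,0,2.5,0,0,0,0,2.5,0,0,0,0,2.5,0,0,0,0,1.5,0,0,0,0,0,0]'; python3 -m crank '[0,0,0,1,0,0,0,0,0.6,0,0,0,0,0,0,0,0,0,0,0,0,0,0,0,0,0,0,0,0,0,0,0,0,0,0,0,0,0,0,0]'; python3 - <<'E'
from h import *
for n in("side","top"):
    p=optics.get_image(n)
    X=env.observe()["position"];print(n,X,pr(p,X))
    c=p["color"][...,::-1]; c=c[210:310,240:360] if n=="side" else c[110:210,220:340]
    cv2.imwrite(f"pics/{n}1.png",cv2.resize(c,None,fx=4,fy=4,interpolation=cv2.INTER_CUBIC))
a=cv2.imread("pics/side1.png");b=cv2.imread("pics/top1.png")
cv2.imwrite("pics/both1.png",cv2.resize(np.hstack([a,b]),(800,333)))
E
```

```text
time_s: 4.17
position: [0.6115, 0.2469, 0.1126]
tool_rot: [[0.007, 1.0, -0.007], [1.0, -0.007, -0.001], [-0.001, -0.007, -1.0]]
ft_force: [-0.5, -0.9, 0.2]
grip_width: -0.0001
gripper_force: 0.0
time_s: 4.83
position: [0.6134, 0.2471, 0.1007]
tool_rot: [[0.007, 1.0, 0.001], [1.0, -0.007, 0.0], [0.0, 0.001, -1.0]]
ft_force: [-1.3, 0.2, -0.5]
grip_width: 0.0001
gripper_force: 0.0
side [0.61333201 0.24709872 0.10056205] [287.6 274.9]
top [0.61333277 0.2470905  0.10051752] [248.1 164.5]
```

View pics/both1.png

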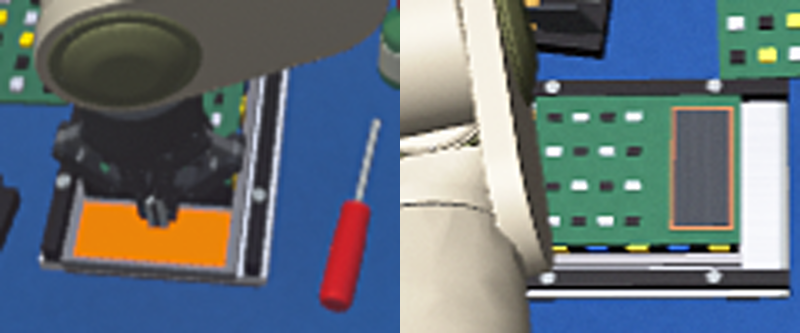

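```bash
python3 -m crank '[0,0,0,0.8,0,0,0,0.4,0.8,0,0,0,0,0.7,0,0,0,0,0,0,0,-0.5,0,0,0,0,-0.5,0,0,0,0,-0.4,0,0,0,0,0,0,0,0]';python3 -m crank '[0,-0.2,0,0,0,0,-0.2,0,0,0,0,-0.2,0,0,0,0,-0.2,0,0,0,0,-0.2,0,0,0,0,0,0,0,0,0,0,0,0,0,0,0,0,0,0]'
```

```text
time_s: 5.6
position: [0.6174, 0.232, 0.0777]
tool_rot: [[0.008, 1.0, 0.001], [1.0, -0.008, -0.0], [-0.0, 0.001, -1.0]]
ft_force: [0.4, 0.7, 0.0]
grip_width: -0.0001
gripper_force: 0.0
time_s: 6.27
position: [0.6172, 0.2231, 0.0775]
tool_rot: [[0.007, 1.0, 0.0], [1.0, -0.007, -0.0], [-0.0, 0.0, -1.0]]
ft_force: [-1.0, 3.2, 2.7]
grip_width: -0.0002
gripper_force: 1.6
```

```bash
python3 -m crank '[0,-0.3,0,0,0,0,-0.4,0,0,0,0,-0.5,0,0,0,0,-0.5,0,0,0,0,-0.5,0,0,0,0,-0.5,0,0,0,0,-0.4,0,0,0,0,-0.3,0,0,0]'; python3 -m crank '[0,-0.2,0,0,0,0,-0.2,0,0,0,0,0,0,0.1,0,0,0,0,0.1,0,0,0,0,0.1,0,0,0,0,0.1,0,0,0,0,0,0,0,0,0,0,0]'
```

```text
time_s: 6.93
position: [0.6169, 0.1891, 0.0775]
tool_rot: [[0.007, 1.0, 0.0], [1.0, -0.007, 0.001], [0.001, 0.0, -1.0]]
ft_force: [-0.2, 6.0, 2.9]
grip_width: 0.0002
gripper_force: 2.8
time_s: 7.6
position: [0.6167, 0.185, 0.0729]
tool_rot: [[0.007, 1.0, -0.001], [1.0, -0.007, -0.0], [-0.0, -0.001, -1.0]]
ft_force: [1.9, 3.0, -0.1]
grip_width: 0.0001
gripper_force: 1.5
```

```bash
python3 -m crank '[0,0,0,0.05,0,0,0,0,0.05,0,0,0,0,0.05,0,0,0,0,0,0,0,0,0,0,0,0,0,0,0,0,0,0,0,0,0,0,0,0,0,0]'; python3 -m crank '[0,0,0,0.05,0,0,0,0,0.05,0,0,0,0,0,0,0,0,0,0,0,0,0,0,0,0,0,0,0,0,0,0,0,0,0,0,0,0,0,0,0]'
```

```text
time_s: 8.27
position: [0.6168, 0.185, 0.0721]
tool_rot: [[0.007, 1.0, 0.0], [1.0, -0.007, -0.0], [-0.0, 0.0, -1.0]]
ft_force: [-1.0, 2.6, 4.2]
grip_width: -0.0003
gripper_force: 3.7
time_s: 8.93
position: [0.6169, 0.185, 0.0721]
tool_rot: [[0.007, 1.0, 0.001], [1.0, -0.007, -0.0], [-0.0, 0.001, -1.0]]
ft_force: [-4.0, 1.9, 12.0]
grip_width: 0.0
gripper_force: 6.8
```

```bash
python3 -m crank '[0,-0.2,0,0,0,0,-0.4,0,0,0,0,-0.4,0,0,0,0,-0.4,0,0,0,0,-0.4,0,0,0,0,-0.4,0,0,0,0,-0.4,0,0,0,0,-0.3,0,0,0]'
```

```text
time_s: 9.6
position: [0.6173, 0.1571, 0.0721]
tool_rot: [[0.007, 1.0, 0.003], [1.0, -0.007, 0.002], [0.002, 0.003, -1.0]]
ft_force: [-1.3, 9.9, 10.2]
grip_width: 0.0003
gripper_force: 7.9
```

```bash
python3 -m crank '[0,-0.3,0,0,0,0,-0.4,0,0,0,0,-0.4,0,0,0,0,-0.4,0,0,0,0,-0.3,0,0,0,0,-0.3,0,0,0,0,-0.2,0,0,0,0,0,0,0,0]'
```

```text
time_s: 10.27
position: [0.6172, 0.1338, 0.0721]
tool_rot: [[0.007, 1.0, 0.003], [1.0, -0.007, 0.002], [0.002, 0.003, -1.0]]
ft_force: [0.0, 7.6, 10.8]
grip_width: 0.0
gripper_force: 7.0
```

```bash
python3 -m crank '[0,-0.2,0,0.02,0,0,-0.3,0,0,0,0,-0.3,0,0,0,0,-0.3,0,0,0,0,-0.3,0,0,0,0,-0.3,0,0,0,0,-0.3,0,0,0,0,-0.2,0,0,0]'
```

```text
time_s: 10.93
position: [0.6171, 0.1123, 0.0721]
tool_rot: [[0.007, 1.0, 0.003], [1.0, -0.007, 0.002], [0.002, 0.003, -1.0]]
ft_force: [0.5, 10.0, 11.4]
grip_width: 0.0
gripper_force: 8.5
```

```bash
python3 -m crank '[0,-0.3,0,0,0,0,-0.3,0,0,0,0,-0.3,0,0,0,0,-0.3,0,0,0,0,-0.3,0,0,0,0,-0.3,0,0,0,0,-0.2,0,0,0,0,-0.2,0,0,0]'; python3 - <<'E'
from h import *
p=optics.get_image("top");q=optics.get_image("side")
a=cv2.resize(p["color"][120:220,270:430,::-1],None,fx=3.75,fy=3.75,interpolation=cv2.INTER_CUBIC)
b=cv2.resize(q["color"][130:290,250:360,::-1],(258,375),interpolation=cv2.INTER_CUBIC)
cv2.imwrite("pics/gap.png",cv2.resize(np.hstack([a,b]),(800,350)))
E
```

```text
time_s: 11.6
position: [0.617, 0.0906, 0.0722]
tool_rot: [[0.007, 1.0, 0.003], [1.0, -0.007, 0.003], [0.003, 0.003, -1.0]]
ft_force: [-0.0, 10.0, 11.8]
grip_width: -0.0001
gripper_force: 8.0
```

View pics/gap.png

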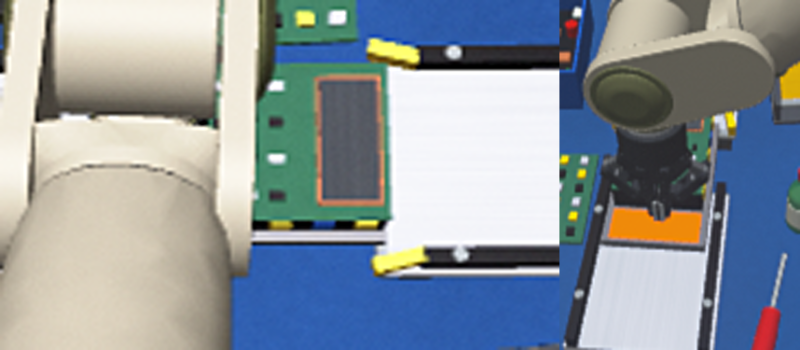

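```bash
python3 -m crank '[0,-0.3,0,0,0,0,-0.3,0,0,0,0,-0.3,0,0,0,0,-0.3,0,0,0,0,-0.3,0,0,0,0,-0.3,0,0,0,0,-0.3,0,0,0,0,-0.2,0,0,0]'; python3 -m crank '[0,-0.3,0,0,0,0,-0.3,0,0,0,0,-0.2,0,0,0,0,0,0,-0.05,0,0,0,0,-0.05,0,0,0,0,-0.05,0,0,0,0,-0.05,0,0,0,0,0,0]'
```

```text
time_s: 12.37
position: [0.617, 0.0674, 0.0723]
tool_rot: [[0.007, 1.0, 0.004], [1.0, -0.007, 0.003], [0.003, 0.004, -1.0]]
ft_force: [-0.7, 10.2, 12.9]
grip_width: -0.0
gripper_force: 9.1
time_s: 13.03
position: [0.6158, 0.0581, 0.0724]
tool_rot: [[0.007, 1.0, -0.0], [1.0, -0.007, 0.0], [0.0, -0.0, -1.0]]
ft_force: [1.3, 4.0, 1.0]
grip_width: 0.0001
gripper_force: 2.5
```

```bash
python3 -m crank '[0,0,0,-0.2,0,0,0,0,-0.1,0,0,-0.3,0,0,0,0,-0.4,0,0,0,0,-0.4,0,0,0,0,-0.4,0,0,0,0,-0.4,0,0,0,0,-0.4,0,0,0]'; python3 -m crank '[0,-0.4,0,0,0,0,-0.4,0,0,0,0,-0.4,0,0,0,0,-0.4,0,0,0,0,-0.4,0,0,0,0,-0.4,0,0,0,0,-0.4,0,0,0,0,-0.4,0,0,0]'
```

```text
time_s: 13.7
position: [0.6157, 0.0345, 0.0756]
tool_rot: [[0.007, 1.0, -0.0], [1.0, -0.007, 0.0], [0.0, -0.0, -1.0]]
ft_force: [-0.2, 2.6, -1.8]
grip_width: 0.0003
gripper_force: 1.4
time_s: 14.37
position: [0.6155, 0.0027, 0.0756]
tool_rot: [[0.007, 1.0, -0.0], [1.0, -0.007, 0.0], [0.0, -0.0, -1.0]]
ft_force: [0.8, 2.7, -1.2]
grip_width: -0.0001
gripper_force: 1.5
```

```bash
python3 -m crank '[0,-0.3,0,0,0,0,-0.3,0,0,0,0,-0.3,0,0,0,0,-0.3,0,0,0,0,-0.3,0,0,0,0,-0.3,0,0,0,0,-0.3,0,0,0,0,-0.3,0,0,0]'; python3 -m crank '[0,-0.3,0,0,0,0,-0.4,0,0,0,0,-0.5,0,0,0,0,-0.5,0,0,0,0,-0.5,0,0,0,0,-0.5,0,0,0,0,-0.5,0,0,0,0,-0.4,0,0,0]'
```

```text
time_s: 15.03
position: [0.6154, -0.0212, 0.0756]
tool_rot: [[0.007, 1.0, -0.0], [1.0, -0.007, 0.0], [0.0, -0.0, -1.0]]
ft_force: [0.3, 4.0, -1.6]
grip_width: 0.0002
gripper_force: 1.6
time_s: 15.7
position: [0.6151, -0.0576, 0.0756]
tool_rot: [[0.007, 1.0, -0.0], [1.0, -0.007, -0.0], [-0.0, -0.0, -1.0]]
ft_force: [0.0, 3.9, -0.8]
grip_width: -0.0
gripper_force: 1.7
```

```bash
python3 -m crank '[0,-0.5,0,0,0,0,-0.5,0,0,0,0,-0.5,0,0,0,0,-0.5,0,0,0,0,-0.5,0,0,0,0,-0.5,0,0,0,0,-0.4,0,0,0,0,-0.4,0,0,0]'; python3 -m crank '[0,-0.3,0,0,0,0,-0.3,0,0,0,0,-0.3,0,0,0,0,-0.3,0,0,0,0,-0.3,0,0,0,0,-0.2,0,0,0,0,-0.2,0,0,0,0,-0.2,0,0,0]'
```

```text
time_s: 16.37
position: [0.6149, -0.0954, 0.0756]
tool_rot: [[0.007, 1.0, -0.0], [1.0, -0.007, 0.0], [0.0, -0.0, -1.0]]
ft_force: [-0.5, 3.0, -0.9]
grip_width: 0.0001
gripper_force: 1.8
time_s: 17.03
position: [0.6147, -0.1161, 0.0756]
tool_rot: [[0.007, 1.0, -0.0], [1.0, -0.007, 0.0], [0.0, -0.0, -1.0]]
ft_force: [-0.6, 3.5, -0.6]
grip_width: -0.0
gripper_force: 1.9
```

```bash
python3 -m crank '[0,-0.15,0,0,0,0,-0.15,0,0,0,0,-0.15,0,0,0,0,-0.15,0,0,0,0,-0.15,0,0,0,0,-0.1,0,0,0,0,0,0,0,0,0,0,0,0,0]'
```

```text
time_s: 17.7
position: [0.6164, -0.1194, 0.0763]
tool_rot: [[0.005, 1.0, 0.004], [1.0, -0.005, 0.008], [0.008, 0.004, -1.0]]
ft_force: [9.0, 27.1, 2.7]
grip_width: -0.0001
gripper_force: 13.7
```

```bash
python3 -m crank '[0,0.5,0,0,0,0,0.5,0,0,0,0,0.8,0,0,0,0,0.5,0,-1,0,0,0,0,-2,0,0,0,0,-3,0,0,0,0,-3,0,0,0,0,-3,0]'; python3 -m crank '[0,1,-3,0,0,0,2,-3,0,0,0,2,-3,0,0,0,2,-3,0,0,0,2,-3,0,0,0,0,0,0,0,0,0,0,0,0,0,0,0,0,0]'; python3 - <<'E'
from h import *
p=optics.get_image("top");q=optics.get_image("side")
import pickle;pickle.dump({"top":p,"side":q},open("p1.pkl","wb"))
a=cv2.resize(p["color"][100:260,360:500,::-1],None,fx=3.75,fy=3.75,interpolation=cv2.INTER_CUBIC)
b=cv2.resize(q["color"][80:220,260:380,::-1],None,fx=4.28,fy=4.28,interpolation=cv2.INTER_CUBIC)
cv2.imwrite("pics/home.png",a[:,:525]);b=cv2.resize(b,(275,int(b.shape[0]*275/b.shape[1])))
b=cv2.copyMakeBorder(b,0,600-b.shape[0],0,0,0);cv2.imwrite("pics/home.png",np.hstack([a,b]))
E
```

```text
time_s: 18.37
position: [0.6146, -0.1015, 0.1979]
tool_rot: [[0.007, 1.0, 0.0], [1.0, -0.007, -0.001], [-0.001, 0.0, -1.0]]
ft_force: [0.2, 0.2, -0.1]
grip_width: 0.0004
gripper_force: 0.0
time_s: 19.03
position: [0.4662, -0.0109, 0.1965]
tool_rot: [[0.007, 1.0, 0.002], [1.0, -0.007, -0.001], [-0.001, 0.002, -1.0]]
ft_force: [0.4, -0.6, 0.8]
grip_width: 0.0003
gripper_force: 0.0
```

View pics/home.png

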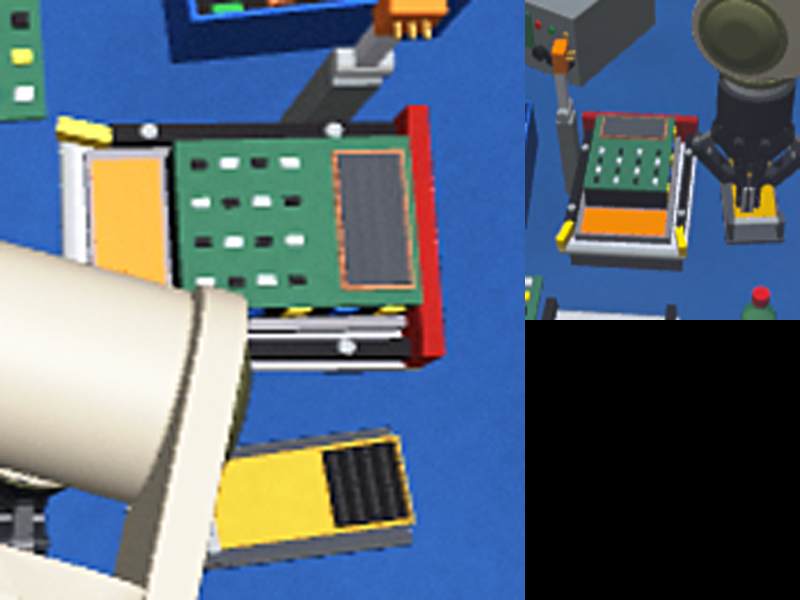

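```bash
python3 - <<'E'
from h import *
import pickle
d=pickle.load(open("p1.pkl","rb"));t=d["top"]
T=lambda x,y,z:bp(t,360+(x+.5)/3.75-.5,100+(y+.5)/3.75-.5,z)[:2].tolist()
for n,x,y,z in[("tail far",88,152,.07),("pad rear near",93,250,.07),("ld tail far",176,143,.104),("ld tail near",183,290,.104),("ld nose far",408,138,.104),("ld nose near",422,304,.104),("pallet nose near",408,325,.07),("stop far",402,110,.098),("stop near",416,355,.098)]:print(n,T(x,y,z))
# pads
for a,b,c in [(322,450,.057),(335,525,.057),(398,440,.068),(411,520,.068)]:print(T(a,b,c))
for nm in("top","side"):
  print([(np.round(np.array(r["at"])*[640,400],1),r["score"]) for r in spotter.look_for(optics.get_image(nm),"pedal_pad")])
E
python3 - <<'E'
import cv2
a=cv2.imread("pics/home.png")[100:380,330:450]
cv2.imwrite("pics/home2.png",cv2.resize(a,None,fx=2,fy=2))
E
```

```text
tail far [0.6805, -0.0801]
pad rear near [0.6139, -0.0813]
ld tail far [0.6745, -0.1311]
ld tail near [0.5787, -0.1315]
ld nose far [0.676, -0.277]
ld nose near [0.5685, -0.2783]
pallet nose near [0.5624, -0.2808]
stop far [0.6968, -0.2766]
stop near [0.5375, -0.2746]
[0.4837, -0.2253]
[0.4356, -0.2307]
[0.4884, -0.2702]
[0.4377, -0.275]
[(array([436.2, 304.4]), 0.8), (array([443. , 229.1]), 0.59), (array([434.9, 157.7]), 0.59)]
[(array([410.2, 166.9]), 0.9), (array([364.1, 172.4]), 0.72)]
```

```bash
python3 -m crank '[0,-3,-0.07,0,0,0,-3,-0.07,0,0,0,-3,-0.07,0,0,0,-3,-0.07,0,0,0,-3,0,0,0,0,-3,0,0,0,0,-3,0,0,0,0,-3,0,0,0]'; python3 -m crank '[0,0,0,2.5,0,0,0,0,2.5,0,0,0,0,2.5,0,0,0,0,2.5,0,0,0,0,1,0,0,0,0,0,0,0,0,0,0,0,0,0,0,0,0]'
```

```text
time_s: 20.0
position: [0.4608, -0.2522, 0.1954]
tool_rot: [[0.007, 1.0, -0.0], [1.0, -0.007, 0.0], [0.0, -0.0, -1.0]]
ft_force: [0.8, 0.5, 0.1]
grip_width: 0.0004
gripper_force: 0.0
time_s: 20.67
position: [0.4615, -0.2509, 0.0865]
tool_rot: [[0.007, 1.0, 0.001], [1.0, -0.007, -0.001], [-0.001, 0.001, -1.0]]
ft_force: [0.5, 0.2, 0.1]
grip_width: -0.0001
gripper_force: 0.0
```

```bash
python3 -m crank '[0,0,0,0.8,0,0,0,0,0.8,0,0,0,0,0.4,0,0,0,0,0.4,0,0,0,0,0.4,0,0,0,0,0,0,0,0,0,0,0,0,0,0,0,0]'; python3 -m crank '[0,0,0,0.4,0,0,0,0,0.4,0,0,0,0,0.3,0,0,0,0,0.2,0,0,0,0,0,0,0,0,0,0,0,0,0,0,0,0,0,0,0,0,0]'
```

```text
time_s: 21.33
position: [0.4611, -0.2505, 0.0579]
tool_rot: [[0.007, 1.0, 0.0], [1.0, -0.007, -0.0], [-0.0, 0.0, -1.0]]
ft_force: [-0.9, -0.3, 2.9]
grip_width: 0.0003
gripper_force: 1.7
time_s: 22.0
position: [0.4615, -0.2511, 0.0453]
tool_rot: [[0.007, 1.0, 0.002], [1.0, -0.007, -0.002], [-0.002, 0.002, -1.0]]
ft_force: [0.3, -3.0, 5.4]
grip_width: -0.0
gripper_force: 2.7
```

```bash
python3 -m crank '[0,0,0,0.2,0,0,0,0,0.2,0,0,0,0,0.2,0,0,0,0,0.1,0,0,0,0,0.1,0,0,0,0,0,0,0,0,0,0,0,0,0,0,0,0]'
```

```text
time_s: 22.67
position: [0.4617, -0.2517, 0.0393]
tool_rot: [[0.007, 1.0, 0.003], [1.0, -0.007, -0.004], [-0.004, 0.003, -1.0]]
ft_force: [-5.5, -2.0, 26.1]
grip_width: 0.0004
gripper_force: 13.1
```

```bash
python3 -m crank '[0,0,0,0,0,0,0,0,0,0,0,0,0,0,0,0,0,0,0,0,0,0,0,0,0,0,0,0,0,0,0,0,0,0,0,0,0,0,0,0]';python3 -m crank '[0,0,0,0,0,0,0,0,0,0,0,0,0,0,0,0,0,0,0,0,0,0,0,0,0,0,0,0,0,0,0,0,0,0,0,0,0,0,0,0]'; python3 - <<'E'
from h import *
q=optics.get_image("side")
cv2.imwrite("pics/press.png",cv2.resize(q["color"][60:220,240:420,::-1],None,fx=3,fy=3,interpolation=cv2.INTER_CUBIC))
E
```

```text
time_s: 23.33
position: [0.4618, -0.2517, 0.0393]
tool_rot: [[0.007, 1.0, 0.003], [1.0, -0.007, -0.004], [-0.004, 0.003, -1.0]]
ft_force: [-4.7, -0.5, 26.3]
grip_width: -0.0003
gripper_force: 13.1
time_s: 24.0
position: [0.4618, -0.2517, 0.0393]
tool_rot: [[0.007, 1.0, 0.003], [1.0, -0.007, -0.004], [-0.004, 0.003, -1.0]]
ft_force: [-5.7, -0.7, 25.6]
grip_width: -0.0
gripper_force: 13.1
```

View pics/press.png

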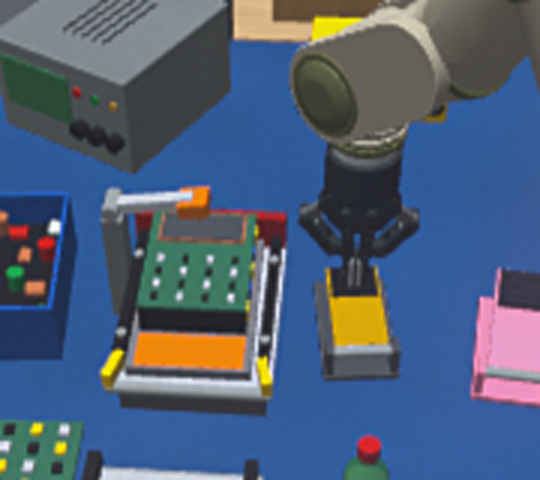

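The probe arm is down at about (190,200) in the crop, over the carrier's nose, and the treadle is flat under the fingers. I'll release it slowly and retreat.

```bash
python3 -m crank '[0,0,0,-0.3,0,0,0,0,-0.4,0,0,0,0,-0.4,0,0,0,0,-0.5,0,0,0,0,-0.6,0,0,0,0,-0.8,0,0,0,0,-1,0,0,0,0,-2,0]'; python3 -m crank '[0,0,0,-3,0,0,0,0,-3,0,0,0,0,-3,0,0,0,-3,0,0,0,0,-3,0,0,0,0,-3,0,0,0,0,0,0,0,0,0,0,0,0]'; python3 - <<'E'
from h import *
p=optics.get_image("top");q=optics.get_image("side")
a=cv2.resize(p["color"][90:330,180:500,::-1],(480,360),interpolation=cv2.INTER_CUBIC)
b=cv2.resize(q["color"][70:350,200:440,::-1],(308,360),interpolation=cv2.INTER_CUBIC)
cv2.imwrite("pics/end.png",np.hstack([a,b]))
E
```

```text
time_s: 24.72
position: [0.46, -0.2496, 0.0958]
tool_rot: [[0.007, 1.0, -0.004], [1.0, -0.007, 0.003], [0.003, -0.004, -1.0]]
ft_force: [-0.6, -0.8, -0.8]
grip_width: -0.0004
gripper_force: 0.0
time_s: 25.38
position: [0.3701, -0.2496, 0.1871]
tool_rot: [[0.009, 1.0, -0.0], [1.0, -0.009, 0.0], [0.0, -0.0, -1.0]]
ft_force: [-0.1, -0.5, -0.0]
grip_width: -0.0001
gripper_force: 0.0
```

View pics/end.png

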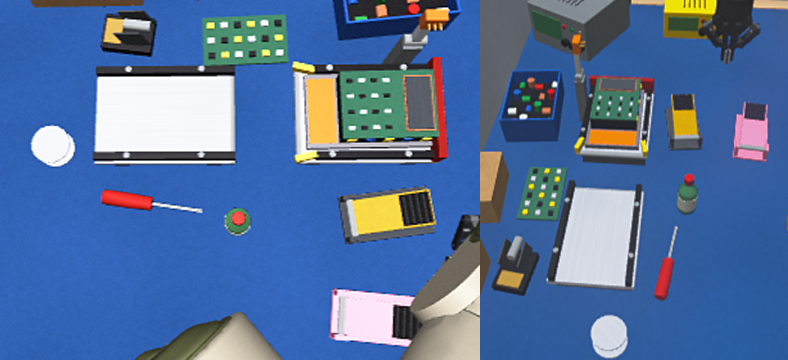

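The carrier is home against the red stop, at about (437,105) in the top view. The probe arm is upright, the treadle is back up, and the bystanders haven't moved.

```bash
python3 -c "
from rig import env
print(env.close_job())"
```

```text
the job is handed in; nothing more can be done
None
```

The job is handed in: the carrier is home against the red stop and stayed level across the gap, the treadle was held at its stop for over a second so the probe arm dipped, and it came back up. Nothing else on the bench was moved, and it took about 25 s of the 72 s allowed.

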